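# Put the rinsed dosing bottles back in front of their refill canisters

## Task

The four dosing bottles are drip-drying in the draining tray near you. Move them one by one into the dark refill rack beyond it, so that they stand in the same order as the refill canisters: each bottle upright in the wire cell right in front of the canister with the same cap colour. Keep the bottles upright on the way, and leave the grey measuring cup standing in the tray.

Things in the scene. Friction and masses are not known exactly. Their poses are not given: they have to be found in the camera images.
- bottle_red_mid (a point): loose dosing bottle, red cap and red label sleeve, 150 mm high, about 0.2 kg, standing in the draining tray at the start. White round body 54 mm diameter to 92 mm, then a tapering shoulder; flip-top cap 32 mm diameter from 112 to 150 mm above its base (grip it here from above). The point is on its axis half-way up, 75 mm above its base; z up.
- bottle_yellow_mid (a point): loose dosing bottle, yellow cap and yellow label sleeve, 150 mm high, about 0.2 kg, standing in the draining tray at the start. White round body 54 mm diameter to 92 mm, then a tapering shoulder; flip-top cap 32 mm diameter from 112 to 150 mm above its base (grip it here from above). The point is on its axis half-way up, 75 mm above its base; z up.
- bottle_green_mid (a point): loose dosing bottle, green cap and green label sleeve, 150 mm high, about 0.2 kg, standing in the draining tray at the start. White round body 54 mm diameter to 92 mm, then a tapering shoulder; flip-top cap 32 mm diameter from 112 to 150 mm above its base (grip it here from above). The point is on its axis half-way up, 75 mm above its base; z up.
- bottle_blue_mid (a point): loose dosing bottle, blue cap and blue label sleeve, 150 mm high, about 0.2 kg, standing in the draining tray at the start. White round body 54 mm diameter to 92 mm, then a tapering shoulder; flip-top cap 32 mm diameter from 112 to 150 mm above its base (grip it here from above). The point is on its axis half-way up, 75 mm above its base; z up.
- refill_red: fixed white refill canister, red screw cap and red label, 88 (x) x 74 (y) x 131 mm, at the back of the refill rack. Origin: centre of its underside, level with the floor of the cells; x points away from the robot side, y along the row, z up. Its cell is right in front of it: cell centre at x = -93 mm, y = 0 in this frame.
- refill_yellow: fixed white refill canister, yellow screw cap and yellow label, 88 (x) x 74 (y) x 131 mm, at the back of the refill rack. Origin: centre of its underside, level with the floor of the cells; x points away from the robot side, y along the row, z up. Its cell is right in front of it: cell centre at x = -93 mm, y = 0 in this frame.
- refill_green: fixed white refill canister, green screw cap and green label, 88 (x) x 74 (y) x 131 mm, at the back of the refill rack. Origin: centre of its underside, level with the floor of the cells; x points away from the robot side, y along the row, z up. Its cell is right in front of it: cell centre at x = -93 mm, y = 0 in this frame.
- refill_blue: fixed white refill canister, blue screw cap and blue label, 88 (x) x 74 (y) x 131 mm, at the back of the refill rack. Origin: centre of its underside, level with the floor of the cells; x points away from the robot side, y along the row, z up. Its cell is right in front of it: cell centre at x = -93 mm, y = 0 in this frame.
- refill_rack: fixed dark steel rack, 190 (x) x 368 (y) mm: canisters at the back, four open wire cells in front, in a row along y at 85 mm spacing, 79 mm square inside. Origin: centre of its underside on the worktop. Floor 14 mm, cell wires up to 53 mm above the worktop; cell centres at x = -48, y = -127.5, -42.5, 42.5, 127.5 mm.
- measuring_cup_mid (a point): loose open grey plastic measuring cup, 58 mm diameter, 60 mm high, in one cell of the draining tray among the bottles; it stays there. The point is on its axis half-way up. The tray: steel, nearest the robot, floor 8 mm above the worktop, five white wire cells in a row at 85 mm spacing, 79 mm square inside, wires up to 48 mm above the worktop.

How it is judged:
By the outcome, as a careful person would: the job done as asked, in the order asked, and still so for the second after the job is handed in, with the robot touching nothing.
It also fails if it takes over 109 s, if anything falls off the work surface, if the arm or the gripper's body presses on something with over 40 N, if the wrist force passes 120 N, or if a joint passes its speed limit or range.

## Robot

A 7-joint arm with a two-finger parallel gripper is mounted at the origin on the work surface. World frame = base frame: x ahead of the robot, y to its left, z up, the work surface at z = 0. Lengths are in m, angles in rad, forces in N, time in s.
With the tool pointing down it reaches from about 0.4 to 0.875 m from the base axis. Payload 19.3 kg.
Tool frame: the origin (TCP) lies at the very end of the fingers, on their centre line; the grasp point (between the pads) lies 19 mm behind it; z points along the fingers, y is the line along which they close (so a half turn about z gives the same grasp; the last joint's range is limited). The gripper opens to 85 mm and grips with 20 to 120 N. Pads are 22 mm wide; open, the fingers measure 114 mm over their backs; the gripper's body (76 mm by 85 mm) begins 54 mm behind the grasp point. The pads swing forward as they close: fully open they stand 13 mm farther back than shut.
Start: joints at [1.156, 0.521, -0.036, 1.599, 0.021, 1.021, -0.113], TCP at [0.211, -0.588, 0.231] pointing down, gripper open.
Joint ranges: [-2.91, 2.91], [-0.3, 2.13], [-1.5, 1.42], [0.17, 2.43], [-1.26, 4.41], [0.16, 1.93], [-2.52, 2.52]. Speed limits (rad/s): [1.89, 1.89, 2.39, 2.39, 3.01, 3.01, 3.01].

## Interface

Orientations are given as [roll, pitch, yaw] about the fixed x, y, z axes, in that order (R = Rz(yaw) Ry(pitch) Rx(roll)).
In Python, from workcell import bot gives the robot as it stands.
- The arm moves only by the tool carry_out, never from a script. Its argument "rows" is a list that holds one entry, the list of rows, each a list of 4 numbers: the shift along the tool's x, y, z in m, then the turn about the tool's z in degrees. In form: [[[x, y, z, twist], ...]]. A call has 1 to 12 rows; each row is the pose to reach, as a shift and turn from the pose commanded when the call began, along the tool's axes at that moment; what a row does not reach only later rows make up. A row lasts 1/12 s, in which the tool goes at most 41.7 mm and 7.16 degrees, less where a joint would pass 70% of its speed; a pose out of reach is approached as far as the arm can. A call with a gripper value outside its range is refused whole. "grip" is the finger opening in m, from 0 to 0.0854, set as the call begins (left out, the last holds). The fingers move at their own pace and stop on an object; "grip_force" is the grip in N (left out, the last holds). Time passes only in rows, so rows that repeat a pose let the fingers close. It gives the time, the measured TCP pose, the force, the opening and the grip force at its end, in the units of the state.
- bot.observe(): the state, without advancing time (a new reading comes with each control period).
- bot.grab_frame(name): name is "scene" or "top"; returns a dict with "pixels" (480x640x3 uint8, red, green, blue), "K" (3x3 intrinsics, pixels), "k1" (the pictures are not rectified: a ray, as slopes to the right and down, at radius r is drawn at 1 + k1 r^2 times it, then the intrinsics apply), "pose" (4x4, takes a point from camera to world coordinates). Camera axes: x right, y down, z forward; pixel columns grow to the right and rows downward; lengths in m; the calibration is good to about 2 mm. A picture is of the moment at which its call begins. There is no depth.
- bot.job_done(): hands the job in; it is judged then, once.
Trained networks look in a picture, given as the dict that the camera call returned (one of the last four; its "shot" number tells which), for a name from the list of things; names that differ only in an ending like _2 or _b are one class to them, and where a whole thing is asked for, a point or a joint stands for the part that bears it (a point fixed in the world has none). Each returns a list of dicts, best first, with "conf" (0 to 1); they miss things now and then, are a little off and sometimes report something else, mostly with a low value. They report only what shows in the picture. A call takes as long as a camera call.
- bot.look_for(picture, label): "position" ([column, row] in pixels, amid what is visible of it).
- bot.regions_of(picture, label): "region" (480x640 bool, what is visible of it) and "position" ([column, row] in pixels, amid what is visible of it).
- bot.spot_point(picture, label): "position" ([column, row] in pixels: a listed point, or the origin of a listed thing).
The state is a dict: "clock": time; "qpos": joint angles; "qd": joint speeds; "joint_efforts": joint torques, N m; "position": TCP position; "tool_rot": TCP orientation; "force": force on the tool from outside, world axes, zero at the start; "moment": the same for the moment, N m; "grip_width": finger opening in m; "finger_force": force on a finger pad.
Only numpy, scipy, OpenCV 4.12 (cv2) and the standard library are available. Lean on these libraries where they do the work, as an engineer would, in place of code of your own. Each camera call takes 0.05 s, during which the arm holds its last target. There are 200 camera calls.

## Working session

There is one attempt and no reset: what is moved stays moved. The work goes in short steps, Python scripts to look and compute and a tool call to move; the robot and the scene stay as the last step left them, time stands still between calls to the robot, and variables do not carry over. Pictures are saved under pics/ and viewed, at most 14 in all, crops included, and the job is handed in when it is done.

Besides the shell and the picture viewer there is one more tool, called after "Emit:" by a JSON object that holds its "method" and its "body". carry_out: Moves the arm, as the interface text tells. Its arguments: {"type":"object","properties":{"rows":{"type":"array","items":{"type":"array","items":{"type":"array","items":{"type":"number"}}}},"grip":{"type":"number"},"grip_force":{"type":"number"}},"required":["rows"]}

```bash
mkdir -p pics; cat > h.py <<'E'
import numpy as np, cv2
from workcell import bot
N=["bottle_red_mid","bottle_yellow_mid","bottle_green_mid","bottle_blue_mid","measuring_cup_mid","refill_red","refill_yellow","refill_green","refill_blue","refill_rack"]
def ray(f,p):
    K=f["K"];d=np.array([(p[0]-K[0][2])/K[0][0],(p[1]-K[1][2])/K[1][1]]);u=d.copy()
    for _ in range(20): u=d/(1+f["k1"]*(u@u))
    T=np.array(f["pose"]);return T[:3,3],T[:3,:3]@np.r_[u,1]
def at_z(f,p,z):
    o,d=ray(f,p);return o+d*(z-o[2])/d[2]
def tri(rs):
    A=0;b=0
    for o,d in rs:
        d=d/np.linalg.norm(d);P=np.eye(3)-np.outer(d,d);A=A+P;b=b+P@o
    return np.linalg.solve(A,b)
def save(f,n): cv2.imwrite("pics/"+n,f["pixels"][:,:,::-1])
E
python3 - <<'E'
from h import *
s=bot.grab_frame("scene");t=bot.grab_frame("top");save(s,"s0.png");save(t,"t0.png")
print(np.round(s["pose"],3),np.round(t["pose"],3))
o=bot.observe();print(o["clock"],o["position"],o["tool_rot"],o["force"])
for n in N:
    z=.083 if "bottle" in n else .038 if "cup" in n else .014 if n!="refill_rack" else 0
    r=[]
    for f in(s,t):
        for d in bot.spot_point(f,n)[:2]:
            print(n,np.round(d["position"]),round(d["conf"],2),np.round(at_z(f,d["position"],z),3))
E
```

```text
[[-0.03   0.848 -0.53   1.126]
 [ 0.999  0.032 -0.006  0.036]
 [ 0.012 -0.53  -0.848  0.949]
 [ 0.     0.     0.     1.   ]] [[ 0.014 -0.997  0.082  0.507]
 [-1.    -0.013  0.015  0.019]
 [-0.014 -0.082 -0.997  0.936]
 [ 0.     0.     0.     1.   ]]
0.1 [ 0.21111727 -0.58795148  0.23079639] [-3.14060432e+00  6.55668643e-05  3.44760092e-01] [0.26104314 0.08970421 0.29447006]
bottle_red_mid [341. 190.] 0.72 [0.459 0.095 0.083]
bottle_red_mid [273. 322.] 0.63 [0.457 0.098 0.083]
bottle_yellow_mid [295. 193.] 0.66 [0.468 0.011 0.083]
bottle_yellow_mid [336. 319.] 0.6 [0.464 0.004 0.083]
bottle_green_mid [252. 188.] 0.84 [ 0.459 -0.068  0.083]
bottle_green_mid [388. 323.] 0.89 [ 0.459 -0.073  0.083]
bottle_blue_mid [316. 183.] 0.19 [0.668 0.037 0.083]
measuring_cup_mid [207. 199.] 0.7 [ 0.456 -0.156  0.038]
measuring_cup_mid [441. 320.] 0.63 [ 0.461 -0.162  0.038]
refill_red [337. 340.] 0.65 [0.725 0.092 0.014]
refill_red [288. 153.] 0.84 [0.731 0.086 0.014]
refill_red [387. 320.] 0.73 [ 0.46  -0.079  0.014]
refill_yellow [285. 347.] 0.66 [0.741 0.005 0.014]
refill_yellow [340. 151.] 0.84 [0.737 0.    0.014]
refill_green [384. 335.] 0.71 [0.713 0.172 0.014]
refill_green [236. 163.] 0.77 [0.715 0.173 0.014]
refill_blue [235. 354.] 0.59 [ 0.755 -0.079  0.014]
refill_rack [305. 324.] 0.74 [0.69  0.038 0.   ]
refill_rack [317. 182.] 0.68 [0.687 0.038 0.   ]
```

View pics/s0.png

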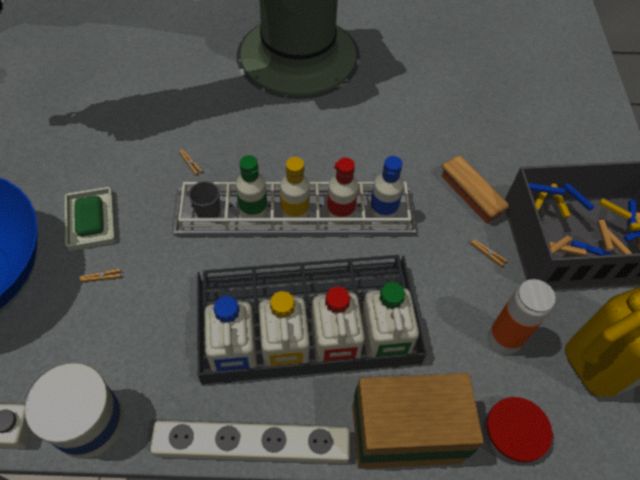

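View pics/t0.png

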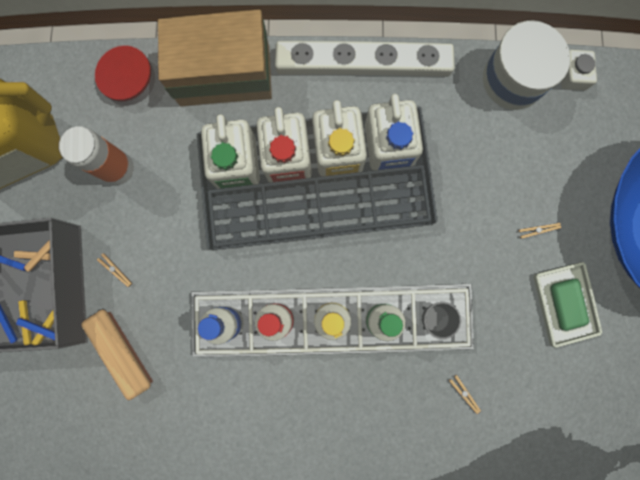

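The bottles stand from +y to -y as blue (210,325), red (270,323), yellow (333,322), green (390,323), with the cup at (441,320). In the rack the canisters run green, red, yellow, blue, and the rack is turned a little. Next I measure the caps precisely.

```bash
python3 - <<'E'
from h import *
s=bot.grab_frame("scene");t=bot.grab_frame("top")
H={"red":(0,10),"yellow":(20,32),"green":(55,85),"blue":(105,125)}
def blobs(f,c,box):
    h=cv2.cvtColor(f["pixels"],cv2.COLOR_RGB2HSV);a,b=H[c]
    m=((h[...,0]>=a)&(h[...,0]<=b)|((c=="red")&(h[...,0]>172)))&(h[...,1]>140)&(h[...,2]>60)
    k=np.zeros_like(m);k[box[1]:box[3],box[0]:box[2]]=1
    n,l,st,ce=cv2.connectedComponentsWithStats((m&k).astype(np.uint8))
    return [(st[i,4],np.round(ce[i],1),st[i,:4]) for i in np.argsort(-st[1:,4])[:2]+1]
for c in H:
    for nm,f,bb,z in (("Btop",t,(190,285,475,360),.150),("Bsc",s,(175,150,420,182),.145),("Ctop",t,(200,95,430,175),.143),("Csc",s,(195,280,430,312),.140)):
        for a,p,st in blobs(f,c,bb): 
            if a>60: print(c,nm,a,p,st,np.round(at_z(f,p,z),3))
c=np.array([bot.spot_point(s,n)[0]["position"] for n in N[5:9]]);
for f in(s,t):
  P=[]
  for n in N[5:9]:
    d=[e for e in bot.spot_point(f,n) if e["conf"]>.4]
    if d:P.append(at_z(f,d[0]["position"],.014)[:2])
  P=np.array(P);k=np.polyfit(P[:,1],P[:,0],1);print(np.round(P,3).tolist(),"slope",k)
r=[bot.regions_of(f,"refill_rack")[0] for f in (s,t)]
print([(x["conf"],cv2.minAreaRect(np.argwhere(x["region"])[:,::-1].astype(np.float32))) for x in r])
E
```

```text
red Btop 375 [269.1 324.4] [258 314  24  22] [0.458 0.098 0.15 ]
red Bsc 330 [344.2 168.4] [335 158  19  24] [0.459 0.097 0.145]
red Ctop 450 [282. 148.] [270 136  25  25] [0.707 0.085 0.143]
red Csc 507 [337.3 298.6] [326 286  24  26] [0.711 0.085 0.14 ]
yellow Btop 353 [332.6 324.1] [323 314  20  23] [0.46 0.01 0.15]
yellow Bsc 386 [294.5 169. ] [286 157  18  25] [0.464 0.01  0.145]
yellow Ctop 426 [340.9 140.9] [330 129  23  25] [0.719 0.002 0.143]
yellow Csc 447 [282.1 301.7] [270 291  25  21] [0.719 0.001 0.14 ]
green Bsc 179 [248. 162.] [240 156  17  13] [ 0.451 -0.072  0.145]
green Csc 367 [392.4 292.1] [381 282  23  21] [0.696 0.17  0.14 ]
blue Btop 364 [209.  327.6] [199 315  21  24] [0.452 0.181 0.15 ]
blue Bsc 271 [392.5 165. ] [384 156  18  20] [0.448 0.181 0.145]
blue Ctop 404 [399.8 134.1] [389 123  23  23] [ 0.73  -0.083  0.143]
blue Csc 331 [225.7 304.2] [214 296  24  16] [ 0.726 -0.084  0.14 ]
[[0.729, 0.091], [0.735, 0.002], [0.717, 0.173], [0.749, -0.082]] slope [-0.11850871  0.73781844]
[[0.732, 0.083], [0.743, 0.002], [0.715, 0.174], [0.754, -0.079]] slope [-0.15213494  0.74298401]
[(0.75, ((306.7645263671875, 317.9153747558594), (113.56391906738281, 228.66580200195312), 84.98689270019531)), (0.88, ((314.9080505371094, 178.16627502441406), (119.85438537597656, 232.02317810058594), 83.11827850341797))]
```

```bash
cat >> h.py <<'E'
def proj(f,P):
    T=np.array(f["pose"]);c=T[:3,:3].T@(np.array(P)-T[:3,3]);u=c[:2]/c[2];u=u*(1+f["k1"]*(u@u));K=np.array(f["K"]);return K[:2,:2]@u+K[:2,2]
C={"green":(.624,.158),"red":(.636,.074),"yellow":(.647,-.010),"blue":(.658,-.094)}
B={"green":(.459,-.073),"red":(.458,.098),"yellow":(.461,.009),"blue":(.451,.181)}
th=.132
E
python3 - <<'E'
from h import *
t=bot.grab_frame("top");im=cv2.resize(t["pixels"][100:370,180:490,::-1],None,fx=2.5,fy=2.2)
q=lambda P:tuple(int(v) for v in (proj(t,P)-[180,100])*[2.5,2.2])
for c in C:
    for z,col in((.053,(0,0,255)),(.014,(0,255,255))):
        R=np.array([[np.cos(th),-np.sin(th)],[np.sin(th),np.cos(th)]])
        pts=[q(np.r_[C[c]+R@np.array(k)*.0395,z]) for k in((-1,-1),(-1,1),(1,1),(1,-1))]
        cv2.polylines(im,[np.array(pts)],True,col,1)
    cv2.circle(im,q(np.r_[B[c],.158]),3,(255,0,255),-1)
cv2.imwrite("pics/o.png",im)
E
```

```text
(no output)
```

View pics/o.png

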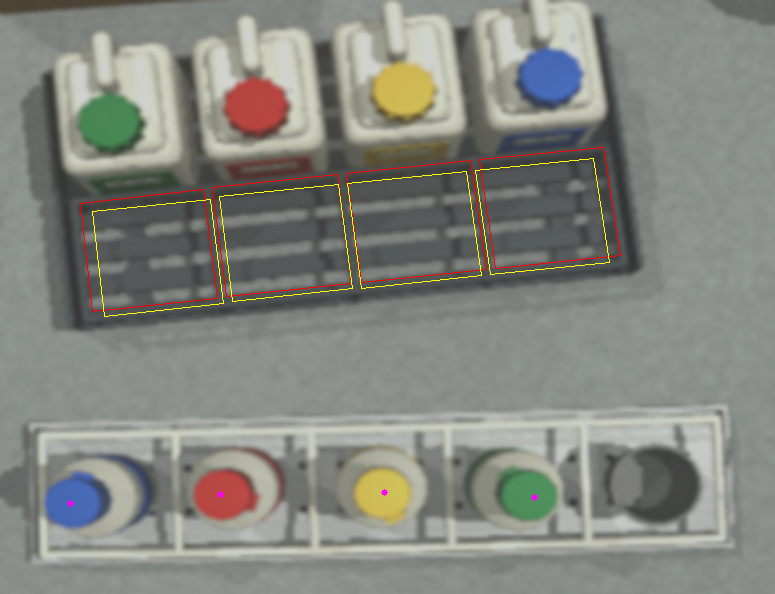

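The cell outlines sit well inside the rack's four wire cells, and the magenta dots lie on the four cap tops. I start with green.

Emit:
{"method": "carry_out", "body": {"rows": [[[0.008,-0.008,-0.01,2],[0.024,-0.024,-0.03,4],[0.05,-0.048,-0.05,7],[0.076,-0.075,-0.07,10],[0.102,-0.1,-0.07,13],[0.128,-0.126,-0.07,16],[0.154,-0.152,-0.07,18],[0.18,-0.177,-0.07,19.75],[0.206,-0.203,-0.07,19.75],[0.232,-0.229,-0.07,19.75],[0.25,-0.246,-0.07,19.75],[0.258,-0.254,-0.07,19.75]]], "grip": 0.06}}

```text
clock: 2.95
position: [0.3697, -0.2588, 0.3016]
tool_rot: [-3.141, -0.001, 0.004]
force: [0.4, -0.0, 0.4]
grip_width: 0.0599
finger_force: 0.0
```

Emit:
{"method": "carry_out", "body": {"rows": [[[0.008,-0.016,0,0],[0.024,-0.05,0,0],[0.04,-0.084,0,0],[0.056,-0.118,0,0],[0.072,-0.15,0,0],[0.084,-0.176,0.01,0],[0.089,-0.186,0.03,0],[0.089,-0.186,0.065,0],[0.089,-0.186,0.095,0],[0.089,-0.186,0.105,0],[0.089,-0.186,0.11,0],[0.089,-0.186,0.11,0]]]}}

```text
clock: 3.95
position: [0.4572, -0.0761, 0.1914]
tool_rot: [-3.141, 0.001, -0.0]
force: [1.2, -0.1, 0.4]
grip_width: 0.0601
finger_force: 0.0
```

```bash
python3 - <<'E'
from h import *
s=bot.grab_frame("scene");im=s["pixels"][100:260,170:430,::-1].copy()
o=bot.observe();print(o["position"],o["clock"])
p=proj(s,o["position"])-[170,100];im=cv2.resize(im,None,fx=3,fy=3);cv2.circle(im,tuple(int(v*3) for v in p),3,(255,0,255),-1)
cv2.imwrite("pics/g.png",im)
E
```

```text
[ 0.4577021  -0.0761394   0.19221607] 4.0
```

View pics/g.png

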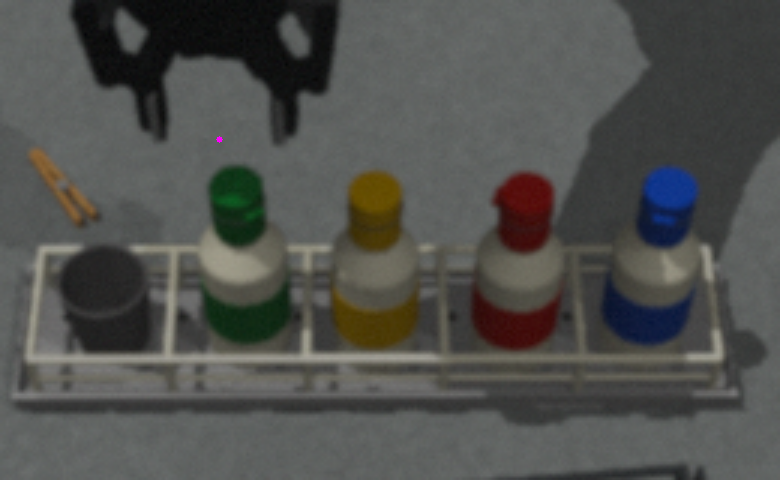

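The gripper is above the green bottle, about 4 mm off in y. I correct that, descend and grip.

Emit:
{"method": "carry_out", "body": {"rows": [[[0.001,-0.004,0.01,0],[0.001,-0.004,0.03,0],[0.001,-0.004,0.05,0],[0.001,-0.004,0.062,0],[0.001,-0.004,0.066,0],[0.001,-0.004,0.066,0]]]}}

```text
clock: 4.5
position: [0.4583, -0.0718, 0.1252]
tool_rot: [-3.142, 0.0, 0.0]
force: [-0.2, -0.3, 0.7]
grip_width: 0.0599
finger_force: 0.0
```

Emit:
{"method": "carry_out", "body": {"rows": [[[0,0,0,0],[0,0,0,0],[0,0,0,0],[0,0,0,0],[0,0,0,0],[0,0,0,0]]], "grip": 0.02, "grip_force": 45}}

```text
clock: 5.0
position: [0.459, -0.0718, 0.1264]
tool_rot: [-3.142, -0.002, 0.0]
force: [-1.6, 1.5, 7.6]
grip_width: 0.0311
finger_force: 44.1
```

Emit:
{"method": "carry_out", "body": {"rows": [[[0,0,-0.004,0],[0,0,-0.016,0],[0,0,-0.036,0],[0,0,-0.06,0],[0,0,-0.085,0],[0,0,-0.11,0],[0,0,-0.135,0],[0,0,-0.158,0],[0,0,-0.172,0],[0,0,-0.178,0],[0,0,-0.18,0],[0,0,-0.18,0]]]}}

```text
clock: 6.0
position: [0.458, -0.072, 0.3052]
tool_rot: [3.142, -0.0, -0.0]
force: [-0.4, -0.5, -3.2]
grip_width: 0.0313
finger_force: 45.0
```

Emit:
{"method": "carry_out", "body": {"rows": [[[0.004,-0.006,0,0],[0.013,-0.018,0,0],[0.027,-0.037,0,0],[0.044,-0.061,0,0],[0.064,-0.088,0,0],[0.084,-0.116,0,0],[0.104,-0.144,0,0],[0.123,-0.17,0,0],[0.14,-0.193,0,0],[0.154,-0.213,0,0],[0.163,-0.226,0,0],[0.166,-0.23,0,0]]]}}

```text
clock: 7.0
position: [0.6244, 0.1614, 0.3032]
tool_rot: [-3.141, 0.003, 0.003]
force: [0.2, 0.7, -1.8]
grip_width: 0.031
finger_force: 44.9
```

Emit:
{"method": "carry_out", "body": {"rows": [[[0,0,0,0],[0,0,0.006,0],[0,0,0.02,0],[0,0,0.04,0],[0,0,0.062,0],[0,0,0.084,0],[0,0,0.1,0],[0,0,0.11,0],[0,0,0.112,0],[0,0,0.112,0]]]}}

```text
clock: 7.83
position: [0.624, 0.1574, 0.1931]
tool_rot: [3.141, 0.001, -0.001]
force: [0.2, 0.8, -1.7]
grip_width: 0.0307
finger_force: 45.0
```

```bash
python3 - <<'E'
from h import *
s=bot.grab_frame("scene");o=bot.observe();print(o["position"],o["clock"])
cv2.imwrite("pics/g2.png",cv2.resize(s["pixels"][140:390,180:440,::-1],None,fx=2.4,fy=2.4))
E
```

```text
[0.62434663 0.15774326 0.19392029] 7.8833
```

View pics/g2.png

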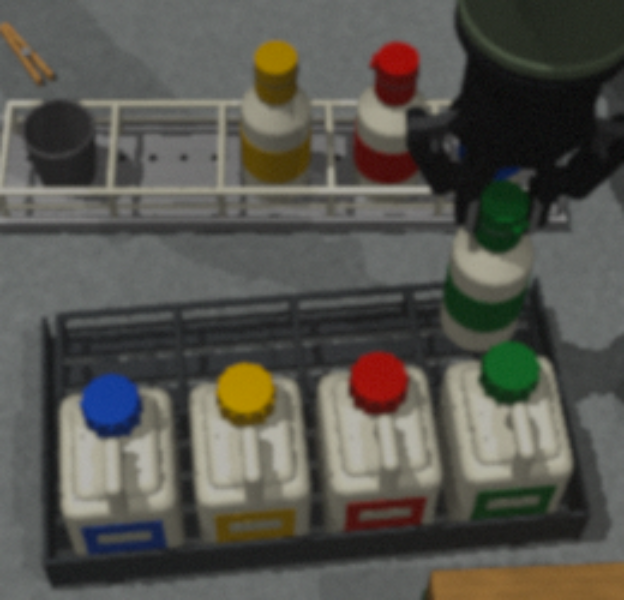

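The green bottle hangs upright over its cell, in front of the green canister. I lower it.

Emit:
{"method": "carry_out", "body": {"rows": [[[0,0,0.006,0],[0,0,0.018,0],[0,0,0.034,0],[0,0,0.048,0],[0,0,0.056,0],[0,0,0.059,0],[0,0,0.0605,0],[0,0,0.0605,0]]]}}

```text
clock: 8.55
position: [0.6244, 0.1581, 0.1331]
tool_rot: [-3.141, -0.0, 0.0]
force: [0.1, -0.7, -1.1]
grip_width: 0.0306
finger_force: 44.9
```

Next I lower a touch more until it makes contact, then open.

Emit:
{"method": "carry_out", "body": {"rows": [[[0,0,0.0006,0],[0,0,0.0012,0],[0,0,0.0015,0]]]}}

```text
clock: 8.8
position: [0.6249, 0.1583, 0.1324]
tool_rot: [-3.141, -0.002, -0.0]
force: [-1.5, -0.5, 7.7]
grip_width: 0.0305
finger_force: 46.0
```

Emit:
{"method": "carry_out", "body": {"rows": [[[0,0,0,0],[0,0,0,0],[0,0,0,0],[0,0,0,0],[0,0,-0.004,0],[0,0,-0.02,0],[0,0,-0.05,0],[0,0,-0.08,0],[0,0,-0.11,0],[0,0,-0.14,0],[0,0,-0.16,0],[0,0,-0.168,0]]], "grip": 0.058}}

```text
clock: 9.8
position: [0.625, 0.1584, 0.303]
tool_rot: [-3.14, -0.004, -0.0]
force: [0.9, 0.2, 0.2]
grip_width: 0.0579
finger_force: 0.0
```

Green is placed. Red is next.

Emit:
{"method": "carry_out", "body": {"rows": [[[-0.01,0.004,0,0],[-0.035,0.013,0,0],[-0.065,0.023,0,0],[-0.095,0.034,0,0],[-0.125,0.045,0,0],[-0.15,0.054,0,0],[-0.162,0.058,0,0],[-0.1665,0.06,0.01,0],[-0.1665,0.06,0.035,0],[-0.1665,0.06,0.07,0],[-0.1665,0.06,0.09,0],[-0.1665,0.06,0.1,0]]]}}

```text
clock: 10.8
position: [0.4564, 0.0976, 0.1968]
tool_rot: [3.141, 0.003, 0.0]
force: [0.6, -0.3, -0.9]
grip_width: 0.0578
finger_force: 0.0
```

```bash
python3 - <<'E'
from h import *
s=bot.grab_frame("scene");o=bot.observe();print(o["position"],o["clock"])
cv2.imwrite("pics/r1.png",cv2.resize(s["pixels"][120:390,180:440,::-1],None,fx=2.2,fy=2.2))
E
```

```text
[0.45630851 0.09767594 0.19643233] 10.85
```

View pics/r1.png

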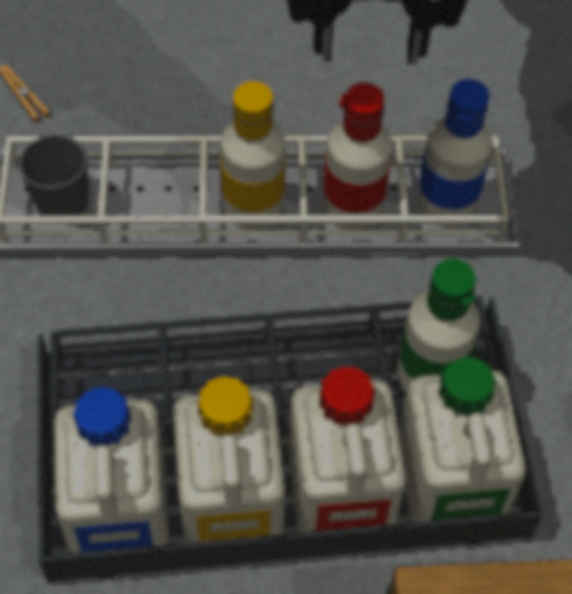

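Green stands upright in its cell at (443,330). The red cap's flip tab points to -y at (343,102), so I turn the gripper 60° to grip across it.

Emit:
{"method": "carry_out", "body": {"rows": [[[0.001,0,0,-4],[0.001,0,0,-10],[0.001,0,0,-16],[0.001,0,0,-22],[0.001,0,0,-29],[0.001,0,0,-36],[0.001,0,0,-43],[0.001,0,0,-50],[0.001,0,0,-56],[0.001,0,0,-59],[0.001,0,0,-60],[0.001,0,0,-60]]]}}

```text
clock: 11.85
position: [0.4591, 0.098, 0.2]
tool_rot: [3.141, -0.0, 1.046]
force: [-0.6, -1.0, 0.5]
grip_width: 0.058
finger_force: 0.0
```

Emit:
{"method": "carry_out", "body": {"rows": [[[0,0,0.01,0],[0,0,0.03,0],[0,0,0.05,0],[0,0,0.066,0],[0,0,0.072,0],[0,0,0.0735,0],[0,0,0.0735,0]]]}}

```text
clock: 12.43
position: [0.4587, 0.0982, 0.1258]
tool_rot: [-3.141, 0.0, 1.047]
force: [-0.0, -0.4, -0.1]
grip_width: 0.0579
finger_force: 0.0
```

Emit:
{"method": "carry_out", "body": {"rows": [[[0,0,0,0],[0,0,0,0],[0,0,0,0],[0,0,0,0],[0,0,0,0],[0,0,0,0]]], "grip": 0.02}}

```text
clock: 12.93
position: [0.4594, 0.0981, 0.1266]
tool_rot: [3.14, -0.001, 1.047]
force: [0.2, -0.8, 6.9]
grip_width: 0.0308
finger_force: 44.5
```

Emit:
{"method": "carry_out", "body": {"rows": [[[0,0,-0.004,0],[0,0,-0.016,0],[0,0,-0.036,0],[0,0,-0.06,0],[0,0,-0.085,0],[0,0,-0.11,0],[0,0,-0.135,0],[0,0,-0.158,0],[0,0,-0.172,0],[0,0,-0.178,0],[0,0,-0.18,0],[0,0,-0.18,0]]]}}

```text
clock: 13.93
position: [0.4585, 0.0979, 0.3056]
tool_rot: [-3.142, 0.0, 1.047]
force: [-0.2, -0.6, -2.3]
grip_width: 0.0309
finger_force: 44.9
```

Emit:
{"method": "carry_out", "body": {"rows": [[[0.001,0.004,0,3],[0.005,0.013,0,8],[0.011,0.027,0,13],[0.018,0.044,0,19],[0.026,0.064,0,25],[0.034,0.083,0,31],[0.042,0.102,0,37],[0.05,0.122,0,43],[0.057,0.139,0,49],[0.063,0.153,0,55],[0.067,0.162,0,59],[0.068,0.166,0,60]]]}}

```text
clock: 14.93
position: [0.637, 0.0739, 0.3037]
tool_rot: [3.141, 0.002, -0.004]
force: [-0.6, -0.3, -1.6]
grip_width: 0.0307
finger_force: 44.9
```

Emit:
{"method": "carry_out", "body": {"rows": [[[0,0,0,0],[0,0,0.006,0],[0,0,0.02,0],[0,0,0.04,0],[0,0,0.062,0],[0,0,0.084,0],[0,0,0.1,0],[0,0,0.11,0],[0,0,0.112,0],[0,0,0.112,0]]]}}

```text
clock: 15.77
position: [0.6361, 0.074, 0.1936]
tool_rot: [-3.142, 0.001, 0.001]
force: [0.2, -0.1, -1.7]
grip_width: 0.0309
finger_force: 44.9
```

Cell alignment matches the plan, so I lower to contact, release and rise.

Emit:
{"method": "carry_out", "body": {"rows": [[[0,0,0.006,0],[0,0,0.018,0],[0,0,0.034,0],[0,0,0.048,0],[0,0,0.056,0],[0,0,0.059,0],[0,0,0.0605,0],[0,0,0.061,0],[0,0,0.0615,0],[0,0,0.0615,0]]]}}

```text
clock: 16.6
position: [0.6367, 0.074, 0.1329]
tool_rot: [-3.141, -0.001, -0.0]
force: [-0.3, -0.1, -1.3]
grip_width: 0.0307
finger_force: 44.9
```

Emit:
{"method": "carry_out", "body": {"rows": [[[0,0,0,0],[0,0,0,0],[0,0,0,0],[0,0,0,0],[0,0,-0.004,0],[0,0,-0.02,0],[0,0,-0.05,0],[0,0,-0.08,0],[0,0,-0.11,0],[0,0,-0.14,0],[0,0,-0.16,0],[0,0,-0.168,0]]], "grip": 0.058}}

```text
clock: 17.6
position: [0.6373, 0.0742, 0.3041]
tool_rot: [-3.141, -0.004, -0.0]
force: [1.2, -0.2, 0.8]
grip_width: 0.058
finger_force: 0.0
```

Emit:
{"method": "carry_out", "body": {"rows": [[[-0.01,0.004,0,-3],[-0.035,0.013,0,-8],[-0.065,0.024,0,-14],[-0.096,0.036,0,-20],[-0.127,0.047,0,-26],[-0.155,0.058,0,-32],[-0.17,0.063,0,-38],[-0.175,0.065,0.01,-44],[-0.175,0.065,0.035,-48],[-0.175,0.065,0.07,-50],[-0.175,0.065,0.09,-50],[-0.175,0.065,0.1,-50]]]}}

```text
clock: 18.6
position: [0.4601, 0.0087, 0.1979]
tool_rot: [-3.139, 0.002, 0.873]
force: [-0.2, -0.0, -0.1]
grip_width: 0.058
finger_force: 0.0
```

```bash
python3 - <<'E'
from h import *
s=bot.grab_frame("scene");o=bot.observe();print(o["position"],o["clock"])
cv2.imwrite("pics/y1.png",cv2.resize(s["pixels"][120:390,180:440,::-1],None,fx=2.2,fy=2.2))
E
```

```text
[0.46005073 0.00879302 0.19749563] 18.65
```

View pics/y1.png

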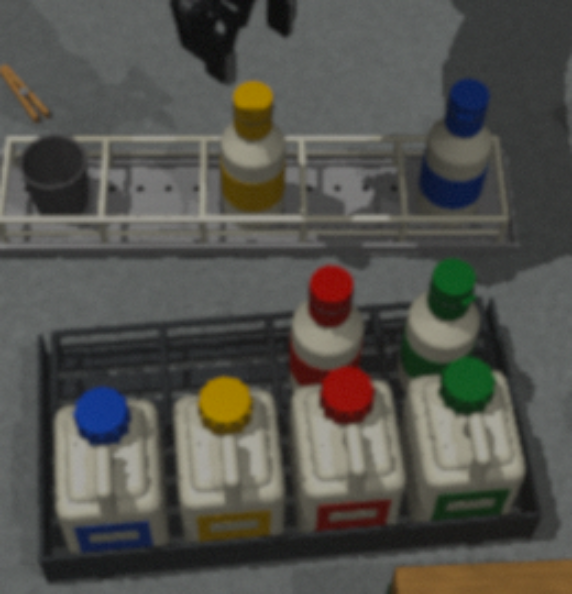

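Red stands at (330,330) in front of the red canister, and green is unchanged. I grip yellow at (253,105).

Emit:
{"method": "carry_out", "body": {"rows": [[[0,0,0.01,0],[0,0,0.03,0],[0,0,0.05,0],[0,0,0.066,0],[0,0,0.072,0],[0,0,0.0735,0],[0,0,0.0735,0]]]}}

```text
clock: 19.23
position: [0.4619, 0.0091, 0.1274]
tool_rot: [3.141, -0.0, 0.873]
force: [0.4, -0.1, -0.3]
grip_width: 0.058
finger_force: 0.0
```

Emit:
{"method": "carry_out", "body": {"rows": [[[0,0,0,0],[0,0,0,0],[0,0,0,0],[0,0,0,0],[0,0,0,0],[0,0,0,0]]], "grip": 0.02}}

```text
clock: 19.73
position: [0.4622, 0.0089, 0.1278]
tool_rot: [3.14, -0.001, 0.872]
force: [-1.8, -0.5, 9.4]
grip_width: 0.0308
finger_force: 43.8
```

Emit:
{"method": "carry_out", "body": {"rows": [[[0,0,-0.004,0],[0,0,-0.016,0],[0,0,-0.036,0],[0,0,-0.06,0],[0,0,-0.085,0],[0,0,-0.11,0],[0,0,-0.135,0],[0,0,-0.158,0],[0,0,-0.172,0],[0,0,-0.178,0],[0,0,-0.18,0],[0,0,-0.18,0]]]}}

```text
clock: 20.73
position: [0.4613, 0.0089, 0.3067]
tool_rot: [3.141, 0.0, 0.873]
force: [0.4, -0.8, -1.7]
grip_width: 0.0305
finger_force: 44.9
```

Emit:
{"method": "carry_out", "body": {"rows": [[[0.002,0.003,0,2],[0.008,0.011,0,6],[0.017,0.024,0,11],[0.028,0.041,0,16],[0.04,0.059,0,21],[0.053,0.078,0,26],[0.066,0.097,0,31],[0.078,0.115,0,36],[0.089,0.131,0,41],[0.098,0.144,0,46],[0.103,0.152,0,49],[0.105,0.1545,0,50]]]}}

```text
clock: 21.73
position: [0.6479, -0.01, 0.3046]
tool_rot: [3.142, 0.003, -0.003]
force: [-1.4, 0.4, -1.8]
grip_width: 0.0309
finger_force: 44.9
```

Emit:
{"method": "carry_out", "body": {"rows": [[[0,0,0,0],[0,0,0.006,0],[0,0,0.02,0],[0,0,0.04,0],[0,0,0.062,0],[0,0,0.084,0],[0,0,0.1,0],[0,0,0.11,0],[0,0,0.112,0],[0,0,0.112,0]]]}}

```text
clock: 22.57
position: [0.6469, -0.0099, 0.1947]
tool_rot: [-3.141, 0.001, 0.001]
force: [-0.0, -0.1, -0.6]
grip_width: 0.0308
finger_force: 44.9
```

Emit:
{"method": "carry_out", "body": {"rows": [[[0,0,0.006,0],[0,0,0.018,0],[0,0,0.034,0],[0,0,0.048,0],[0,0,0.056,0],[0,0,0.059,0],[0,0,0.0605,0],[0,0,0.061,0],[0,0,0.0615,0],[0,0,0.0615,0]]]}}

```text
clock: 23.4
position: [0.6477, -0.0099, 0.134]
tool_rot: [-3.142, -0.001, 0.0]
force: [-0.4, 0.3, 1.3]
grip_width: 0.0307
finger_force: 45.2
```

Emit:
{"method": "carry_out", "body": {"rows": [[[0,0,0,0],[0,0,0,0],[0,0,0,0],[0,0,0,0],[0,0,-0.004,0],[0,0,-0.02,0],[0,0,-0.05,0],[0,0,-0.08,0],[0,0,-0.11,0],[0,0,-0.14,0],[0,0,-0.16,0],[0,0,-0.168,0]]], "grip": 0.058}}

```text
clock: 24.4
position: [0.6481, -0.0097, 0.3051]
tool_rot: [-3.141, -0.004, 0.0]
force: [0.2, 0.5, 0.6]
grip_width: 0.0582
finger_force: 0.0
```

Emit:
{"method": "carry_out", "body": {"rows": [[[-0.007,-0.007,0,0],[-0.025,-0.024,0,0],[-0.048,-0.047,0,0],[-0.072,-0.07,0,0],[-0.096,-0.093,0,0],[-0.12,-0.117,0,0],[-0.144,-0.14,0,0],[-0.166,-0.161,0,0],[-0.183,-0.178,0,0],[-0.193,-0.188,0,0],[-0.1965,-0.191,0,0],[-0.1965,-0.191,0,0]]]}}

```text
clock: 25.4
position: [0.4496, 0.1815, 0.3006]
tool_rot: [3.141, 0.001, 0.002]
force: [0.5, -0.5, -0.0]
grip_width: 0.0579
finger_force: 0.0
```

Emit:
{"method": "carry_out", "body": {"rows": [[[0,0,0.01,0],[0,0,0.035,0],[0,0,0.07,0],[0,0,0.09,0],[0,0,0.1,0],[0,0,0.1,0]]]}}

```text
clock: 25.9
position: [0.4502, 0.1799, 0.1989]
tool_rot: [3.14, 0.004, -0.001]
force: [-0.3, 0.3, 1.1]
grip_width: 0.0581
finger_force: 0.0
```

```bash
python3 - <<'E'
from h import *
s=bot.grab_frame("scene");o=bot.observe();print(o["position"],o["clock"])
cv2.imwrite("pics/b1.png",cv2.resize(s["pixels"][100:390,180:440,::-1],None,fx=2,fy=2))
E
```

```text
[0.4507941  0.18046298 0.2005473 ] 25.95
```

View pics/b1.png

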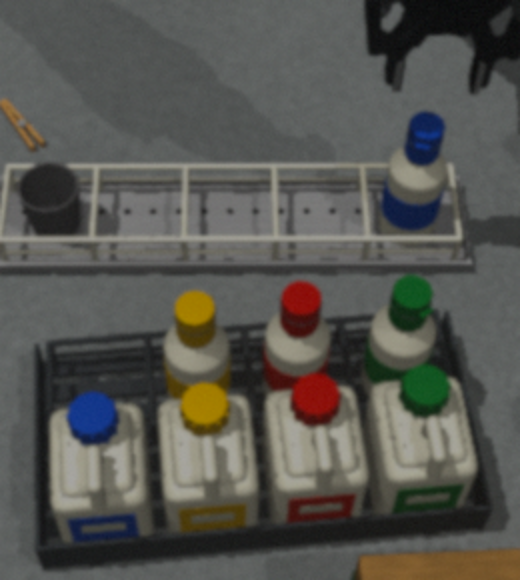

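Three bottles stand correctly at (195,350), (300,345) and (405,340). I grip blue at (425,140), with the fingers on either side of it.

Emit:
{"method": "carry_out", "body": {"rows": [[[0,0,0.01,0],[0,0,0.03,0],[0,0,0.05,0],[0,0,0.066,0],[0,0,0.072,0],[0,0,0.0735,0],[0,0,0.0735,0]]]}}

```text
clock: 26.53
position: [0.4512, 0.1812, 0.1283]
tool_rot: [-3.141, -0.001, 0.0]
force: [0.7, -0.5, 0.9]
grip_width: 0.0581
finger_force: 0.0
```

Emit:
{"method": "carry_out", "body": {"rows": [[[0,0,0,0],[0,0,0,0],[0,0,0,0],[0,0,0,0],[0,0,0,0],[0,0,0,0]]], "grip": 0.02}}

```text
clock: 27.03
position: [0.4515, 0.1812, 0.1288]
tool_rot: [-3.141, -0.002, -0.0]
force: [-1.1, -1.3, 8.2]
grip_width: 0.0307
finger_force: 43.8
```

Emit:
{"method": "carry_out", "body": {"rows": [[[0,0,-0.004,0],[0,0,-0.016,0],[0,0,-0.036,0],[0,0,-0.06,0],[0,0,-0.085,0],[0,0,-0.11,0],[0,0,-0.135,0],[0,0,-0.158,0],[0,0,-0.172,0],[0,0,-0.178,0],[0,0,-0.18,0],[0,0,-0.18,0]]]}}

```text
clock: 28.03
position: [0.4506, 0.1809, 0.3077]
tool_rot: [3.141, 0.0, -0.0]
force: [-0.4, 0.3, -1.3]
grip_width: 0.0306
finger_force: 44.7
```

Emit:
{"method": "carry_out", "body": {"rows": [[[0.003,0.004,-0.003,0],[0.01,0.013,-0.01,0],[0.021,0.028,-0.015,0],[0.035,0.046,-0.015,0],[0.051,0.067,-0.015,0],[0.067,0.089,-0.015,0],[0.083,0.11,-0.015,0],[0.099,0.131,-0.015,0],[0.115,0.152,-0.015,0],[0.129,0.171,-0.015,0],[0.14,0.186,-0.015,0],[0.147,0.195,-0.015,0]]]}}

```text
clock: 29.03
position: [0.5984, -0.0165, 0.3214]
tool_rot: [3.141, 0.002, -0.002]
force: [-0.2, -0.5, -2.8]
grip_width: 0.0308
finger_force: 44.7
```

Emit:
{"method": "carry_out", "body": {"rows": [[[0.006,0.008,0,0],[0.016,0.021,0,0],[0.028,0.037,0,0],[0.041,0.054,0,0],[0.051,0.068,0,0],[0.058,0.077,0,0],[0.0605,0.08,0,0],[0.0605,0.08,0,0]]]}}

```text
clock: 29.7
position: [0.6584, -0.0939, 0.3223]
tool_rot: [-3.141, 0.001, -0.0]
force: [-0.1, 0.8, -1.9]
grip_width: 0.031
finger_force: 44.7
```

Emit:
{"method": "carry_out", "body": {"rows": [[[0,0,0.006,0],[0,0,0.02,0],[0,0,0.04,0],[0,0,0.062,0],[0,0,0.084,0],[0,0,0.105,0],[0,0,0.12,0],[0,0,0.126,0],[0,0,0.128,0],[0,0,0.128,0]]]}}

```text
clock: 30.53
position: [0.6583, -0.0933, 0.1951]
tool_rot: [-3.141, -0.0, 0.001]
force: [1.8, -0.3, -1.3]
grip_width: 0.0309
finger_force: 44.7
```

Blue touches down at about 0.1347, so the descent is about 0.061.

Emit:
{"method": "carry_out", "body": {"rows": [[[0,0,0.006,0],[0,0,0.018,0],[0,0,0.034,0],[0,0,0.048,0],[0,0,0.056,0],[0,0,0.0585,0],[0,0,0.0595,0],[0,0,0.06,0],[0,0,0.0605,0],[0,0,0.0605,0]]]}}

```text
clock: 31.37
position: [0.6587, -0.0939, 0.135]
tool_rot: [3.142, -0.001, 0.0]
force: [-1.4, -0.6, 2.0]
grip_width: 0.0304
finger_force: 45.3
```

Emit:
{"method": "carry_out", "body": {"rows": [[[0,0,0,0],[0,0,0,0],[0,0,0,0],[0,0,0,0],[0,0,-0.004,0],[0,0,-0.02,0],[0,0,-0.05,0],[0,0,-0.08,0],[0,0,-0.11,0],[0,0,-0.14,0],[0,0,-0.16,0],[0,0,-0.168,0]]], "grip": 0.058}}

```text
clock: 32.37
position: [0.6592, -0.0939, 0.3061]
tool_rot: [3.141, -0.004, -0.0]
force: [0.2, -0.7, -0.3]
grip_width: 0.0577
finger_force: 0.0
```

Emit:
{"method": "carry_out", "body": {"rows": [[[-0.01,0.01,0,0],[-0.035,0.03,0,0],[-0.065,0.055,0,0],[-0.095,0.08,0,0],[-0.12,0.1,0,0],[-0.13,0.11,0,0],[-0.13,0.11,0,0]]]}}

```text
clock: 32.95
position: [0.526, -0.207, 0.3024]
tool_rot: [3.14, 0.001, -0.004]
force: [-0.3, 0.8, 0.0]
grip_width: 0.0581
finger_force: 0.0
```

```bash
python3 - <<'E'
from h import *
s=bot.grab_frame("scene");t=bot.grab_frame("top");o=bot.observe();print(o["position"],o["clock"])
a=cv2.resize(s["pixels"][130:390,180:440,::-1],(390,390));b=cv2.resize(t["pixels"][100:370,190:480,::-1],(400,390));cv2.imwrite("pics/f.png",np.hstack([a,b]))
E
```

```text
[ 0.52843888 -0.20390296  0.30230132] 33.05
```

View pics/f.png

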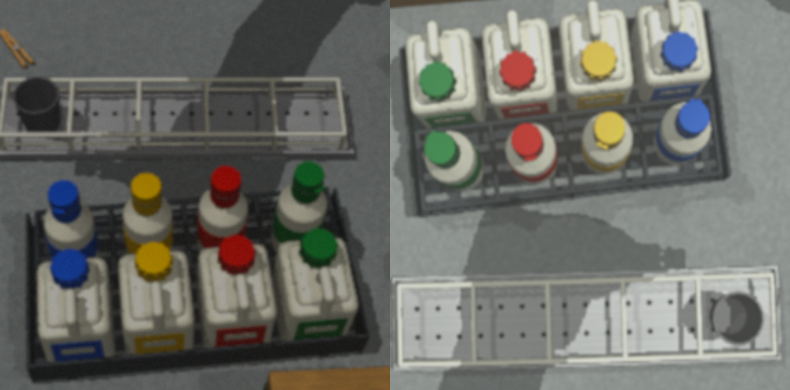

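All four bottles stand upright in front of the canister of their colour, and the cup is still in the tray. I hand it in.

```bash
python3 -c "
from workcell import bot
print(bot.job_done())"
```

```text
the job is handed in; nothing more can be done
None
```

All four bottles are standing upright in the rack cells in front of their same-coloured canisters, the measuring cup is still in the tray, and the job was handed in after about 33 s.

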